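Slide the brush tray back in the paint box

ROBOT

A 6-joint arm with a two-finger parallel gripper is mounted at the origin on the work surface. World frame = base frame: x ahead of the robot, y to its left, z up, the work surface at z = 0. Lengths are in mm, angles in rad, forces in N, time in s.
With the tool pointing down it reaches from about 350 to 775 mm from the base axis. Payload 7.3 kg.
Tool frame: the origin (TCP) lies at the centre of the arm's flange, where the gripper is bolted on; the fingertips stand 178 mm ahead of it and the grasp point (between the pads) lies 159 mm ahead of it; z points along the fingers, y is the direction in which the jaws open and shut (so a half turn about z gives the same grasp; the last joint's range is limited). The gripper opens to 92 mm and grips with 3 to 60 N. Pads are 19 mm wide; open, the fingers measure 130 mm over their backs; the gripper's body (75 mm by 190 mm) begins 47 mm behind the grasp point.
Start: joints at [-1.287, 0.342, 1.524, -0, 1.275, -0.146], TCP at [218.781, -477.245, 404.741] pointing down, gripper open.
Joint ranges: [-2.53, 2.53], [-0.77, 2.02], [0.04, 2.7], [-1, 4.14], [0.28, 2.66], [-3.11, 3.11]. Speed limits (rad/s): [2.57, 2.57, 3.14, 3.14, 3.14, 3.14].

INTERFACE

Orientations are given as [roll, pitch, yaw] about the fixed x, y, z axes, in that order (R = Rz(yaw) Ry(pitch) Rx(roll)).
In Python, from plant import status, viewer, ticket gives the robot as it stands.
- The arm moves only by the tool play_rows, never from a script. Its argument "commands" is a list of rows, each an object with "offset": the shift along the tool's x, y, z in m, a list of three; "twist": the turn about the tool's z in degrees. A call has 1 to 5 rows; each row shifts and turns the commanded pose from where the row before left it, along the tool's axes as they then stand; what a row does not reach is not made up. A row lasts 1/10 s, in which the tool goes at most 50 mm and 8.59 degrees, less where a joint would pass 70% of its speed; a pose out of reach is approached as far as the arm can. A call with a gripper value outside its range is refused whole. "jaw" is the closure in counts, from 0 (fully open) to 255 (shut), set as the call begins (left out, the last holds). The fingers move at their own pace and stop on an object; the grip force is fixed at half the most. Time passes only in rows, so rows that do not move let the fingers close. It gives the time, the measured TCP pose, the force and the opening at its end, in the units of the state.
- status.get_obs(): the state, without advancing time (a new reading comes with each control period).
- viewer.capture(name): name is "side" or "top"; returns the picture (420x560x3 uint8, red, green, blue); there is no depth.
- viewer.camera_params(name): a dict with "fov_y" (degrees; the focal length in pixels is half the picture's height over the tangent of half this angle, whatever the lens; pixels are square), "cx", "cy" (the principal point, pixels), "rvec" (rotation vector, rad) and "tvec" (3), from world to camera coordinates, as OpenCV has them. Camera axes: x right, y down, z forward; pixel columns grow to the right and rows downward; lengths in mm; the calibration is good to about 2 mm. A picture is of the moment at which its call begins. camera_params takes no time and is no camera call.
- ticket.close_job(): hands the job in, once; it reports no verdict.
The state is a dict: "time": time; "joint_positions": joint angles; "dq": joint speeds; "tau": joint torques, N m; "tool_pos": TCP position; "tcp_rot": TCP orientation; "contact_force": force on the tool from outside, world axes, zero at the start; "moment": the same for the moment, N m; "grip_width": finger opening in mm.
Only numpy, scipy, OpenCV 4.12 (cv2) and the standard library are available. Lean on these libraries where they do the work, as an engineer would, in place of code of your own. Each camera call takes 0.05 s, during which the arm holds its last target.

TASK

Uncover the paint tubes in the front of the larger wooden paint box: slide its brush tray along the box until it is fully home against the far end wall (the one away from the robot). Push it on its centre line, because it jams when pushed off-centre; do not lift it out, and leave the smaller box's tray and the brush jar where they are.

Things in the scene. Friction and masses are not known exactly. Their poses are not given: they have to be found in the camera images.
- paint_box: Larger of two open light-wood boxes, fixed: 300 mm long (x), 270 wide (y), 50 high, walls 8 mm. Origin: centre of its underside, on the table. x points along the box from the near end (robot's side, yaw up to 25 deg) to the far end; z up. Ledges 28 mm up along both side walls carry the tray, which slides along x. Tubes lie below. Tray fully home: its centre at x = +97 mm.
- tray_mid (a point): Centre, half-way up, of the larger box's brush tray, axes as the box: 90 mm long (x), 226 across (y; 250 over end runner blocks, 74 long), 45 high, walls 6, 0.5 kg. Spans 28-73 mm over the table, 23 above the rim. Starts at box x -85 to -45 mm. Glides at 1-3 N if pushed within 15 mm of the centre line; 2 mm play and grippy side walls mostly jam it from 40 mm off.
- small_tray_mid (a point): Centre of the 60 by 118 mm, 45 mm high tray in the smaller, similar wooden box (180 by 150 mm, 50 mm high) that stands to the left or right of the larger one. Leave it alone.
- brush_jar: White jar with upright brushes, loose, 72 mm across, 85 mm high, 170 mm with the brushes; on the other side of the larger box. Origin: centre of its underside. Leave it alone.

How it is judged:
By the outcome, as a careful person would: the job done as asked, in the order asked, and still so for the second after the job is handed in, with the robot touching nothing.
It also fails if it takes over 35 s, if anything falls off the work surface, if the arm or the gripper's body presses on something with over 40 N, if the wrist force passes 120 N, or if a joint passes its speed limit or range.

## Working session

There is one attempt and no reset: what is moved stays moved. The work goes in short steps, Python scripts to look and compute and a tool call to move; the robot and the scene stay as the last step left them, time stands still between calls to the robot, and variables do not carry over. Pictures are saved under pics/ and viewed, and the job is handed in when it is done.

Besides the shell and the picture viewer there is one more tool, called as a command line: name --argument value ..., lists and objects as JSON in quotes. play_rows: Moves the arm, as the interface text tells. Its arguments: {"type":"object","properties":{"commands":{"type":"array"},"jaw":{"type":"number"}},"required":["commands"]}

```bash
mkdir -p pics; ls; python3 - <<'E'
from plant import status, viewer
import cv2
o=status.get_obs()
for k,v in o.items(): print(k,v)
for n in ("side","top"):
    im=viewer.capture(n); cv2.imwrite(f"pics/{n}0.png",im[:,:,::-1]); print(n,viewer.camera_params(n))
E
```

```text
pics
time 0.0
joint_positions [-1.28699373e+00  3.42741307e-01  1.52500397e+00 -2.32909873e-05
  1.27536159e+00 -1.46042358e-01]
dq [-0.00061394  0.0003526  -0.00157091  0.00147228  0.00036601  0.00069012]
tau [-1.36007937e-03 -4.31237805e+01 -2.44222873e+01  7.17601064e-02
  5.56907896e-02 -1.27827093e-04]
tool_pos [ 218.74537296 -477.12239276  404.03965004]
tcp_rot [-3.14009132e+00 -1.98319469e-04  4.29851607e-01]
contact_force [0.38754195 0.49858802 0.49058802]
moment [-0.02351025 -0.00470373  0.0229528 ]
grip_width 91.8404441683256
side {'fov_y': 47.8855443973262, 'cx': 284.0746260132958, 'cy': 210.18393814038282, 'rvec': array([ 0.40275089, -2.73476902,  1.25912992]), 'tvec': array([ 556.39309464,  179.4116904 , 1419.94147387])}
top {'fov_y': 53.22785316510598, 'cx': 276.85070073644584, 'cy': 203.8686157438149, 'rvec': array([ 2.18670535, -2.1543501 ,  0.13053149]), 'tvec': array([  -9.18994244,  567.03518279, 1204.8349226 ])}
```

View pics/top0.png

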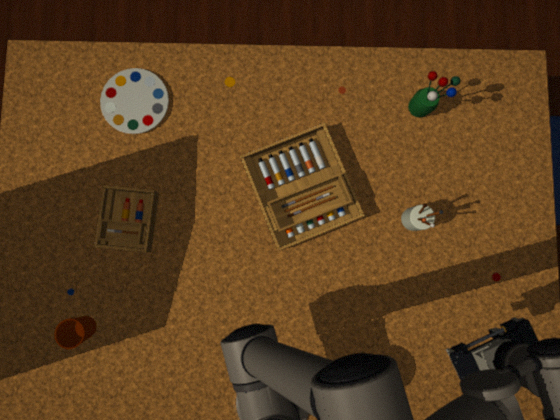

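View pics/side0.png

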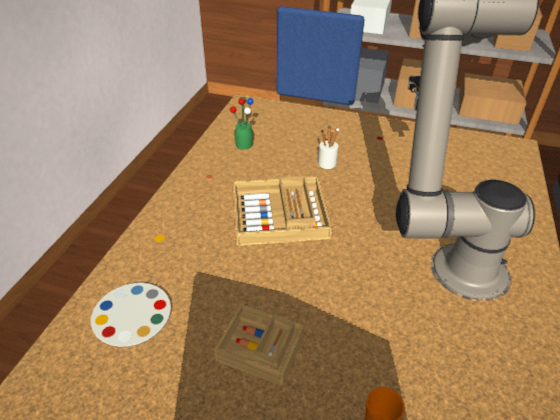

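The top view shows the large box, with corners near px (244,157), (327,126), (367,214), (282,247). Its tray is at about (270-355, 180-225), and the tubes are visible in front of it and behind it. The small box is on the left at (126,218), and the jar is on the right at (418,217). I'll zoom in for corner detail.

```bash
python3 - <<'E'
import cv2
im=cv2.imread("pics/top0.png")[110:260,230:380]
cv2.imwrite("pics/top0z.png",cv2.resize(im,(600,600),interpolation=cv2.INTER_CUBIC))
im=cv2.imread("pics/side0.png")[165:255,220:340]
cv2.imwrite("pics/side0z.png",cv2.resize(im,(800,600),interpolation=cv2.INTER_CUBIC))
E
```

```text
(no output)
```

View pics/top0z.png

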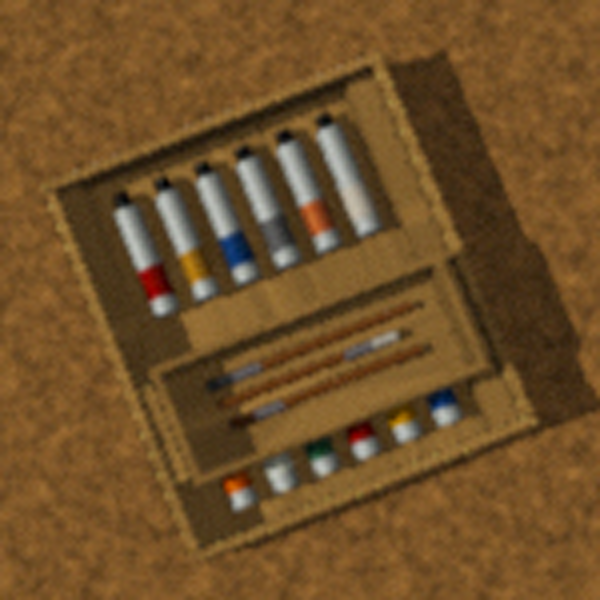

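View pics/side0z.png

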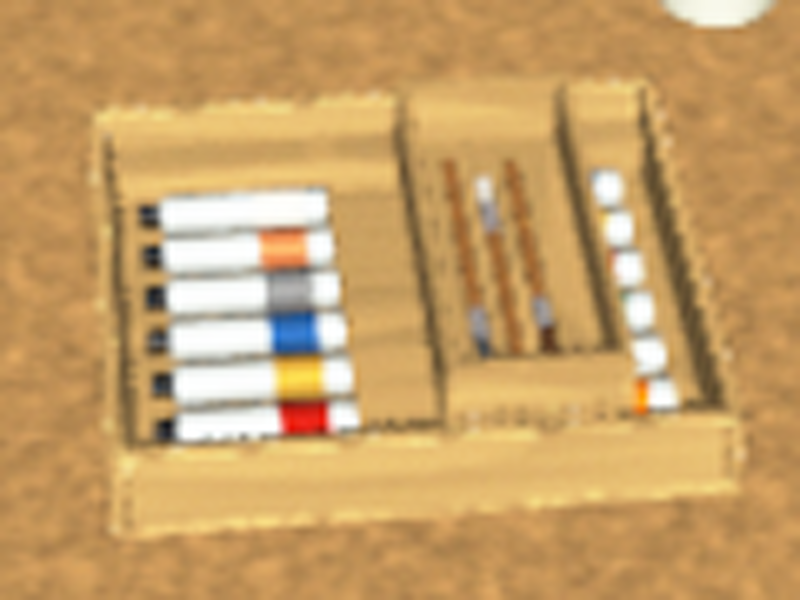

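```bash
cat > h.py <<'E'
import numpy as np, cv2
from plant import viewer,status
def cam(n):
    p=viewer.camera_params(n); f=210/np.tan(np.radians(p['fov_y']/2))
    return np.array([[f,0,p['cx']],[0,f,p['cy']],[0,0,1]]),p['rvec'],np.array(p['tvec'],float)
def ray(n,uv,z):
    K,r,t=cam(n);R=cv2.Rodrigues(r)[0];C=-R.T@t
    uv=np.atleast_2d(np.array(uv,float)); d=(np.linalg.inv(K)@np.c_[uv,np.ones(len(uv))].T).T@R
    s=(z-C[2])/d[:,2]; return C+d*s[:,None]
def proj(n,P):
    K,r,t=cam(n);return cv2.projectPoints(np.array(P,float).reshape(-1,3),r,t,K,None)[0][:,0]
def zt(q): return (np.array(q,float)+.5)/4-.5+[230,110]
def zs(q): return (np.array(q,float)+.5)/(20/3)-.5+[220,165]
E
python3 - <<'E'
from h import *
np.set_printoptions(precision=1,suppress=True)
for nm,c in (("top",zt([(48,188),(380,60),(535,425),(200,555)])),("side",zs([(120,455),(97,112),(645,85),(740,415)]))):
    P=ray(nm,c,50);print(nm,P)
    print("sides",[np.linalg.norm(P[i]-P[(i+1)%4]) for i in range(4)],"centre",P.mean(0))
    ax=(P[0]+P[1]-P[2]-P[3])[:2];print("yaw",np.arctan2(ax[1],ax[0]), "from width",np.arctan2(*(lambda w:(-w[0],w[1]))((P[0]+P[3]-P[1]-P[2])[:2])))
T=ray("top",zt([(155,378),(440,268),(500,368),(192,478)]),73);print("tray top",T,T.mean(0))
T=ray("side",zs([(445,365),(400,95),(560,90),(630,355)]),73);print("tray side",T,T.mean(0))
E
```

```text
top [[ 702.9  104.9   50. ]
 [ 803.8 -139.    50. ]
 [ 533.9 -252.    50. ]
 [ 436.7  -10.3   50. ]]
sides [np.float64(263.8928298217716), np.float64(292.66194517740007), np.float64(260.5267640801159), np.float64(290.122797719692)] centre [619.3 -74.1  50. ]
yaw 0.40247762082258604 from width 0.3873996904642719
side [[ 699.3  103.6   50. ]
 [ 802.7 -137.4   50. ]
 [ 534.  -247.2   50. ]
 [ 431.4   -8.4   50. ]]
sides [np.float64(262.2926576101772), np.float64(290.24590856332094), np.float64(259.9088964129995), np.float64(290.386879758272)] centre [616.8 -72.4  50. ]
yaw 0.3920958095131418 from width 0.4054845773570901
tray top [[ 561.4   23.8   73. ]
 [ 644.1 -179.5   73. ]
 [ 572.4 -222.3   73. ]
 [ 490.7   -3.5   73. ]] [567.1 -95.4  73. ]
tray side [[ 566.8   23.9   73. ]
 [ 647.1 -170.1   73. ]
 [ 569.3 -199.2   73. ]
 [ 486.    -8.7   73. ]] [567.3 -88.5  73. ]
```

```bash
python3 - <<'E'
from h import *
np.set_printoptions(precision=1,suppress=True)
yaw=0.397;c=np.array([618,-73.2]);R=np.array([[np.cos(yaw),-np.sin(yaw)],[np.sin(yaw),np.cos(yaw)]])
W=lambda x,y,z:np.r_[c+R@[x,y],z]
for p in [(561.4,23.8),(644.1,-179.5),(572.4,-222.3),(490.7,-3.5),(566.8,23.9),(647.1,-170.1),(569.3,-199.2),(486,-8.7)]: print(R.T@(np.array(p)-c))
tx=-52
for nm,z,off,s in (("top",(110,260,230,380),(230,110),4),("side",(165,255,220,340),(220,165),20/3)):
    im=cv2.imread(f"pics/{nm}0.png")[z[0]:z[1],z[2]:z[3]]
    im=cv2.resize(im,None,fx=s,fy=s,interpolation=cv2.INTER_CUBIC)
    def poly(P,col):
        q=((proj(nm,P)-off+.5)*s-.5).round().astype(int); cv2.polylines(im,[q],True,col,1)
    for zz,col in ((50,(0,0,255)),(0,(255,0,0))): poly([W(a*150,b*135,zz) for a,b in ((1,1),(1,-1),(-1,-1),(-1,1))],col)
    poly([W(a*142,b*127,50) for a,b in ((1,1),(1,-1),(-1,-1),(-1,1))],(0,0,255))
    poly([W(tx+a*45,b*113,73) for a,b in ((1,1),(1,-1),(-1,-1),(-1,1))],(0,255,0))
    cv2.imwrite(f"pics/{nm}_ov.png",im)
E
```

```text
[-14.7 111.3]
[ -17.  -108.1]
[ -99.7 -119.9]
[-90.4 113.5]
[ -9.7 109.3]
[ -10.6 -100.6]
[-93.6 -97.4]
[-96.8 110.5]
```

View pics/top_ov.png

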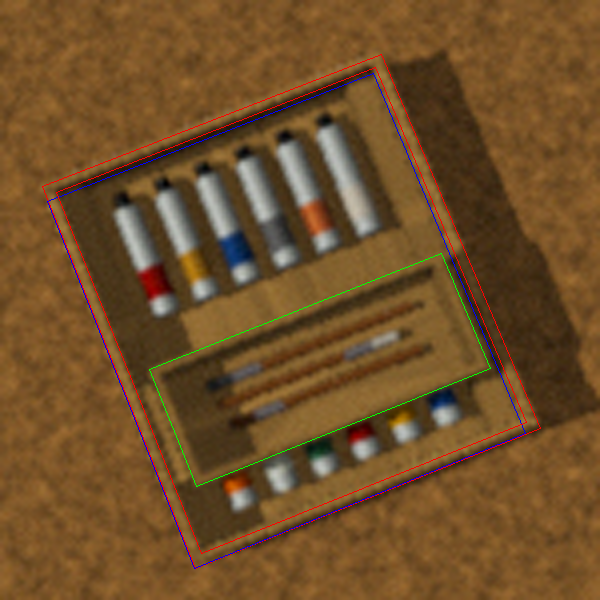

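View pics/side_ov.png

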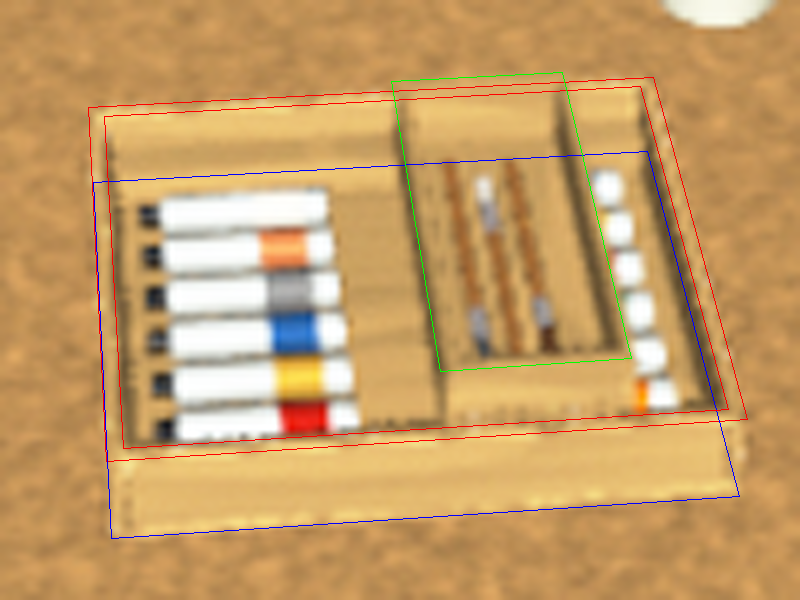

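```bash
cat >> h.py <<'E'
yaw=0.397;c=np.array([618,-73.2]);R=np.array([[np.cos(yaw),-np.sin(yaw)],[np.sin(yaw),np.cos(yaw)]])
def loc(p): return R.T@(np.array(p)[:2]-c)
def st():
    o=status.get_obs(); print("t",round(o['time'],2),"pos",o['tool_pos'].round(1) if hasattr(o['tool_pos'],'round') else o['tool_pos'],"rot",np.round(o['tcp_rot'],4),"F",np.round(o['contact_force'],1),"w",round(o['grip_width'],1))
    y=o['tcp_rot'][2]; T=np.array([[np.cos(y),np.sin(y)],[np.sin(y),-np.cos(y)]]) # cols: tool x,y in world
    print("local",loc(o['tool_pos']).round(1),"tip z",round(o['tool_pos'][2]-178,1))
    return o,T
E
python3 - <<'E'
from h import *
o,T=st()
j=ray("top",[(418,218)],85)[0];print("jar",j,loc(j))
P=c+R@[-121,0];print(P, "tool dxy",T.T@(P-o['tool_pos'][:2]), "twist", np.degrees(o['tcp_rot'][2]-yaw))
E
```

```text
t 0.1 pos [ 218.7 -477.1  404.1] rot [-3.1402e+00 -2.0000e-04  4.2980e-01] F [0.4 0.1 0.1] w 91.6
local [-524.4 -218.1] tip z 226.1
jar [ 527.30282021 -398.76188178   85.        ] [-209.52282804 -265.17296586]
[ 506.4107626  -119.98506274] tool dxy [ 410.32383974 -204.78903926] twist 1.879253409471857
```

play_rows --commands '[{"offset": [0.041, -0.0205, 0], "twist": 1.88}, {"offset": [0.041, -0.0205, 0], "twist": 0}, {"offset": [0.041, -0.0205, 0], "twist": 0}, {"offset": [0.041, -0.0205, 0], "twist": 0}, {"offset": [0.041, -0.0205, 0], "twist": 0}]' --jaw 255

```text
time: 0.6
tool_pos: [367.9, -300.9, 404.5]
tcp_rot: [-3.141, 0.0, 0.397]
contact_force: [1.6, -0.5, 0.2]
grip_width: 56.3
```

play_rows --commands '[{"offset": [0.041, -0.0205, 0], "twist": 0}, {"offset": [0.041, -0.0205, 0], "twist": 0}, {"offset": [0.041, -0.0205, 0], "twist": 0}, {"offset": [0.02, -0.01, 0], "twist": 0}, {"offset": [0, 0, 0], "twist": 0}]'

```text
time: 1.1
tool_pos: [472.6, -179.0, 404.3]
tcp_rot: [-3.141, -0.0, 0.401]
contact_force: [0.3, -0.8, 0.7]
grip_width: 16.3
```

```bash
python3 - <<'E'
from h import *
o,T=st()
P=c+R@[-121,0];print("tool dxy",T.T@(P-o['tool_pos'][:2]), "twist", np.degrees(o['tcp_rot'][2]-yaw))
E
```

```text
t 1.1 pos [ 472.6 -179.   404.3] rot [-3.1407e+00 -1.0000e-04  4.0110e-01] F [ 0.3 -0.8  0.7] w 16.3
local [-175.   -41.3] tip z 226.3
tool dxy [ 54.16125422 -41.12275771] twist 0.23391826942819116
```

play_rows --commands '[{"offset": [0.027, -0.0205, 0.01], "twist": 0.2}, {"offset": [0.027, -0.0205, 0.03], "twist": 0}, {"offset": [0, 0, 0.04], "twist": 0}, {"offset": [0, 0, 0.03], "twist": 0}, {"offset": [0, 0, 0], "twist": 0}]'

```text
time: 1.6
tool_pos: [503.7, -122.8, 290.9]
tcp_rot: [-3.136, 0.007, 0.393]
contact_force: [-1.2, -0.1, -0.8]
grip_width: 0.3
```

```bash
python3 - <<'E'
from h import *
o,T=st()
P=c+R@[-121,0];print("tool dxy",T.T@(P-o['tool_pos'][:2]), "twist", np.degrees(o['tcp_rot'][2]-yaw))
im=viewer.capture("side")[120:270,200:400,::-1];cv2.imwrite("pics/s1.png",cv2.resize(im,None,fx=4,fy=4,interpolation=cv2.INTER_CUBIC))
im=viewer.capture("top")[100:280,210:410,::-1];cv2.imwrite("pics/t1.png",cv2.resize(im,None,fx=3,fy=3,interpolation=cv2.INTER_CUBIC))
E
```

```text
t 1.6 pos [ 503.7 -122.8  290.9] rot [-3.1356  0.0067  0.3932] F [-1.2 -0.1 -0.8] w 0.3
local [-124.6   -1.5] tip z 112.9
tool dxy [ 3.57855854 -1.54258306] twist -0.21978699544289776
```

View pics/s1.png

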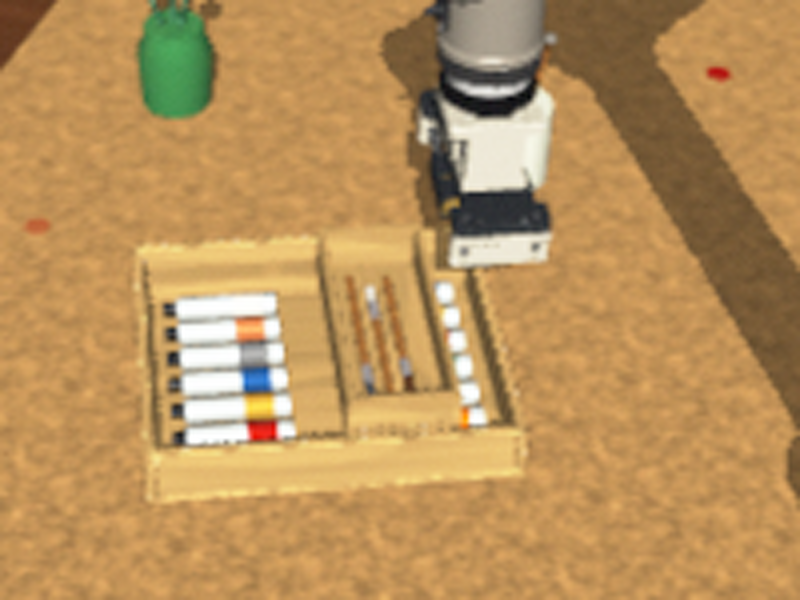

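View pics/t1.png

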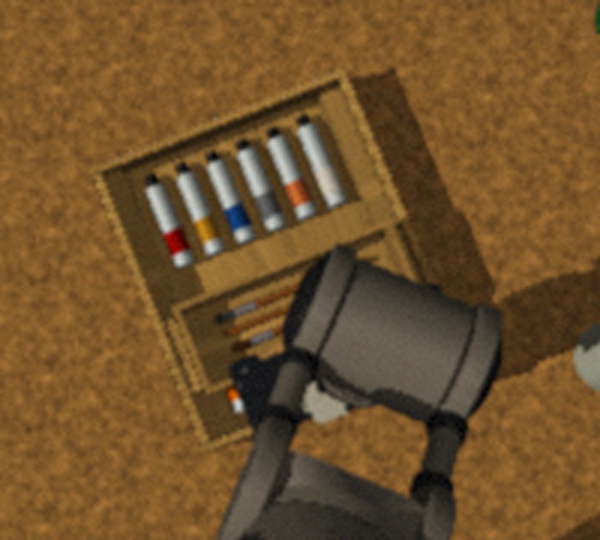

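```bash
python3 - <<'E'
from h import *
P=[(503.7,-122.8,z) for z in (290.9,179,132,113,50)]
print((proj("side",P)-[200,120])*4)
print((proj("top",P)-[210,100])*3)
for y in(-95,95):
  q=np.r_[c+R@[-124.6,y],179]; print(y,(proj("side",[q])-[200,120])*4,(proj("top",[q])-[210,100])*3)
im=viewer.capture("side")[:,:,::-1];cv2.imwrite("pics/s2.png",im)
E
```

```text
[[485.64864253  73.73185135]
 [476.08324512 195.06467749]
 [472.33832262 242.5673595 ]
 [470.86675737 261.23351235]
 [466.15249318 321.03186401]]
[[361.30703727 359.0433584 ]
 [343.24336316 368.28989699]
 [336.71705238 371.63062293]
 [334.22944657 372.90399306]
 [326.53613533 376.84208998]]
-95 [[457.20598211 129.19365592]] [[442.80587436 328.08085375]]
95 [[497.57652361 269.95393427]] [[239.45751725 410.23449101]]
```

View pics/s2.png

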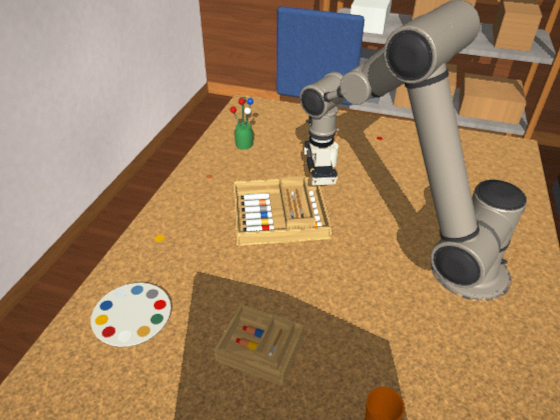

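play_rows --commands '[{"offset": [0, 0, 0.02], "twist": 0}, {"offset": [0, 0, 0.015], "twist": 0}, {"offset": [0, 0, 0], "twist": 0}]'

```text
time: 2.05
tool_pos: [505.2, -123.1, 260.1]
tcp_rot: [3.142, 0.0, 0.393]
contact_force: [-0.8, 0.4, 0.2]
grip_width: 0.2
```

```bash
python3 - <<'E'
from h import *
o,T=st()
P=c+R@[-121,0];print("tool dxy",T.T@(P-o['tool_pos'][:2]), "twist", np.degrees(o['tcp_rot'][2]-yaw))
E
```

```text
t 2.05 pos [ 505.2 -123.1  260.1] rot [3.1415e+00 1.0000e-04 3.9280e-01] F [-0.8  0.4  0.2] w 0.2
local [-123.3   -2.4] tip z 82.1
tool dxy [ 2.32311736 -2.44990356] twist -0.2404801721987037
```

play_rows --commands '[{"offset": [0.002, -0.0025, 0.01], "twist": -0.2}, {"offset": [0, 0, 0.015], "twist": 0}, {"offset": [0, 0, 0.012], "twist": 0}, {"offset": [0, 0, 0], "twist": 0}]'

```text
time: 2.45
tool_pos: [506.0, -119.4, 221.8]
tcp_rot: [-3.14, 0.001, 0.397]
contact_force: [0.2, 0.1, -0.5]
grip_width: 0.2
```

```bash
python3 - <<'E'
from h import *
o,T=st()
P=c+R@[-121,0];print("tool dxy",T.T@(P-o['tool_pos'][:2]), "twist", np.degrees(o['tcp_rot'][2]-yaw))
E
```

```text
t 2.45 pos [ 506.  -119.4  221.8] rot [-3.1404e+00  1.3000e-03  3.9700e-01] F [ 0.2  0.1 -0.5] w 0.2
local [-121.2    0.7] tip z 43.8
tool dxy [0.1977483  0.66499187] twist -0.0002405484957714436
```

play_rows --commands '[{"offset": [0.005, 0.0005, 0.001], "twist": 0}, {"offset": [0.005, 0, 0], "twist": 0}, {"offset": [0.005, 0, 0], "twist": 0}, {"offset": [0.005, 0, 0], "twist": 0}, {"offset": [0.005, 0, 0], "twist": 0}]'

```text
time: 2.95
tool_pos: [529.9, -110.2, 222.0]
tcp_rot: [3.141, -0.0, 0.397]
contact_force: [-1.7, 0.6, 0.7]
grip_width: 0.2
```

play_rows --commands '[{"offset": [0.006, 0, 0], "twist": 0}, {"offset": [0.006, 0, 0], "twist": 0}, {"offset": [0.006, 0, 0], "twist": 0}, {"offset": [0.006, 0, 0], "twist": 0}, {"offset": [0.006, 0, 0], "twist": 0}]'

```text
time: 3.45
tool_pos: [557.6, -98.5, 221.7]
tcp_rot: [3.142, 0.0, 0.397]
contact_force: [-2.6, -0.6, 1.0]
grip_width: 0.0
```

```bash
python3 - <<'E'
from h import *
o,T=st()
im=viewer.capture("side")[120:270,200:400,::-1];cv2.imwrite("pics/s3.png",cv2.resize(im,None,fx=4,fy=4,interpolation=cv2.INTER_CUBIC))
E
```

```text
t 3.45 pos [557.6 -98.5 221.7] rot [3.1415 0.     0.397 ] F [-2.6 -0.6  1. ] w 0.0
local [-65.5  -0. ] tip z 43.7
```

View pics/s3.png

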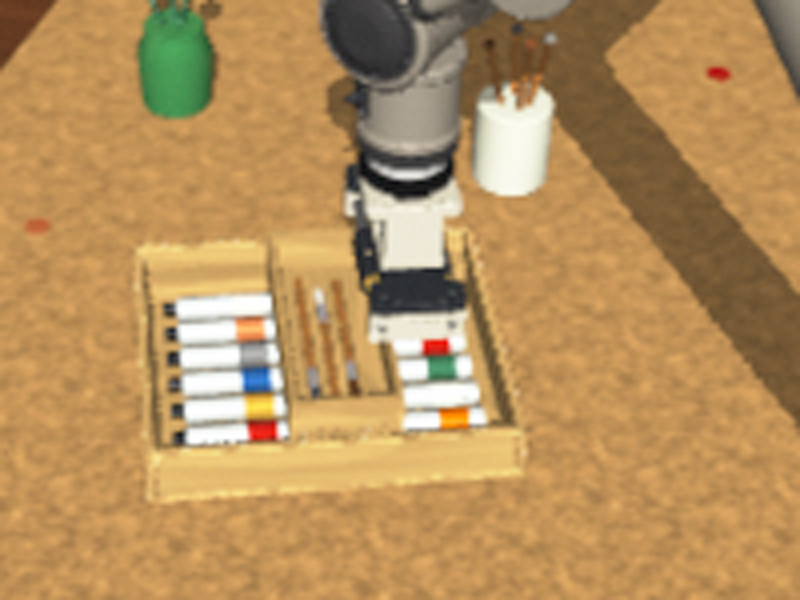

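The side view shows the tray sliding square, with its near edge at about px (390,340) and the front tubes appearing. The force is about 2-3 N, so I'll carry on.

play_rows --commands '[{"offset": [0.008, 0, 0], "twist": 0}, {"offset": [0.008, 0, 0], "twist": 0}, {"offset": [0.008, 0, 0], "twist": 0}, {"offset": [0.008, 0, 0], "twist": 0}, {"offset": [0.008, 0, 0], "twist": 0}]'

```text
time: 4.0
tool_pos: [594.7, -83.0, 221.6]
tcp_rot: [-3.142, 0.0, 0.397]
contact_force: [-0.7, 0.3, -0.2]
grip_width: 0.2
```

play_rows --commands '[{"offset": [0.008, 0, 0], "twist": 0}, {"offset": [0.008, 0, 0], "twist": 0}, {"offset": [0.008, 0, 0], "twist": 0}, {"offset": [0.008, 0, 0], "twist": 0}, {"offset": [0.008, 0, 0], "twist": 0}]'

```text
time: 4.5
tool_pos: [631.5, -67.6, 221.7]
tcp_rot: [3.142, 0.0, 0.397]
contact_force: [-1.5, -0.6, -1.4]
grip_width: 0.6
```

```bash
python3 - <<'E'
from h import *
o,T=st()
E
```

```text
t 4.5 pos [631.5 -67.6 221.7] rot [3.1415 0.     0.397 ] F [-1.5 -0.6 -1.4] w 0.6
local [14.7 -0. ] tip z 43.7
```

About 28 mm is left, so I'll slow down.

play_rows --commands '[{"offset": [0.005, 0, 0], "twist": 0}, {"offset": [0.005, 0, 0], "twist": 0}, {"offset": [0.004, 0, 0], "twist": 0}, {"offset": [0.003, 0, 0], "twist": 0}, {"offset": [0.002, 0, 0], "twist": 0}]'

```text
time: 5.0
tool_pos: [648.6, -60.4, 221.8]
tcp_rot: [3.141, -0.0, 0.397]
contact_force: [-1.4, 0.3, 0.4]
grip_width: 0.0
```

play_rows --commands '[{"offset": [0.002, 0, 0], "twist": 0}, {"offset": [0.002, 0, 0], "twist": 0}]'

```text
time: 5.2
tool_pos: [652.2, -59.0, 221.8]
tcp_rot: [3.141, 0.0, 0.397]
contact_force: [-1.1, -0.4, 0.7]
grip_width: 0.6
```

```bash
python3 - <<'E'
from h import *
o,T=st()
im=viewer.capture("side")[120:270,200:400,::-1];cv2.imwrite("pics/s4.png",cv2.resize(im,None,fx=4,fy=4,interpolation=cv2.INTER_CUBIC))
E
```

```text
t 5.2 pos [652.2 -59.  221.8] rot [3.1415e+00 1.0000e-04 3.9690e-01] F [-1.1 -0.4  0.7] w 0.6
local [37.  -0.1] tip z 43.8
```

View pics/s4.png

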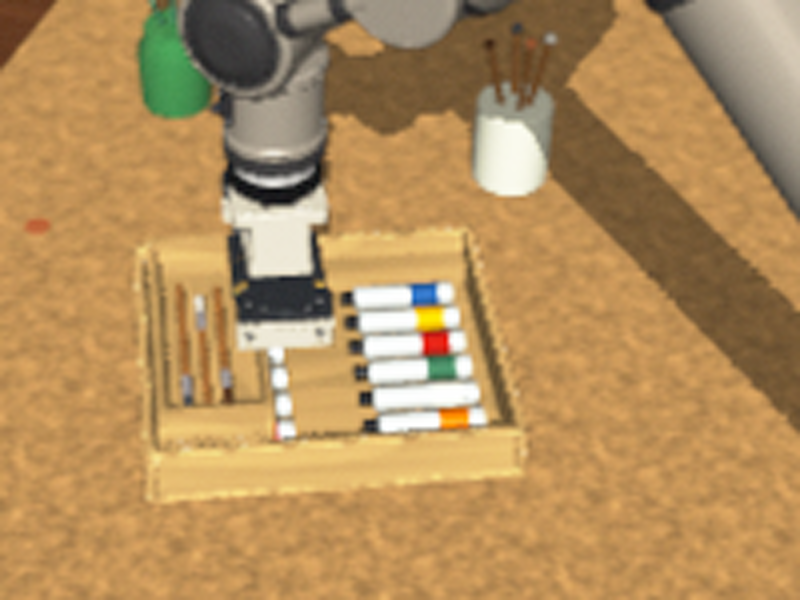

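The tray is nearly home. There is still a small gap to the far wall at about px (150-165, 350), and the force is only about 1 N.

play_rows --commands '[{"offset": [0.002, 0, 0], "twist": 0}, {"offset": [0.002, 0, 0], "twist": 0}]'

```text
time: 5.45
tool_pos: [655.9, -57.4, 221.8]
tcp_rot: [3.142, 0.0, 0.397]
contact_force: [-1.7, -0.2, 0.7]
grip_width: 0.6
```

play_rows --commands '[{"offset": [0.0015, 0, 0], "twist": 0}, {"offset": [0.0015, 0, 0], "twist": 0}]'

```text
time: 5.65
tool_pos: [657.5, -56.9, 221.8]
tcp_rot: [-3.141, 0.005, 0.397]
contact_force: [-13.3, -6.5, 8.6]
grip_width: 0.4
```

```bash
python3 - <<'E'
from h import *
o,T=st()
E
```

```text
t 5.65 pos [657.5 -56.9 221.8] rot [-3.1409  0.0052  0.3974] F [-13.3  -6.5   8.6] w 0.4
local [42.7 -0.3] tip z 43.8
```

The force jumped to 15 N along the box axis at local x 42.7, where I expected 42.5, so the tray is home. I'll back off and lift.

play_rows --commands '[{"offset": [0, 0, 0], "twist": 0}, {"offset": [-0.004, 0, 0], "twist": 0}, {"offset": [-0.015, 0, 0], "twist": 0}, {"offset": [-0.02, 0, 0], "twist": 0}, {"offset": [0, 0, 0], "twist": 0}]'

```text
time: 6.15
tool_pos: [621.4, -71.8, 221.6]
tcp_rot: [-3.141, 0.001, 0.396]
contact_force: [0.8, -0.2, -0.3]
grip_width: 0.5
```

play_rows --commands '[{"offset": [0, 0, -0.04], "twist": 0}, {"offset": [0, 0, -0.045], "twist": 0}, {"offset": [0, 0, -0.045], "twist": 0}, {"offset": [-0.03, 0, -0.03], "twist": 0}, {"offset": [-0.04, 0, 0], "twist": 0}]'

```text
time: 6.65
tool_pos: [559.5, -98.1, 386.8]
tcp_rot: [3.134, -0.01, 0.399]
contact_force: [0.8, -1.1, -1.3]
grip_width: 0.4
```

play_rows --commands '[{"offset": [-0.045, 0, 0], "twist": 0}, {"offset": [-0.045, 0, 0], "twist": 0}, {"offset": [-0.04, 0, 0], "twist": 0}, {"offset": [-0.03, 0, 0], "twist": 0}, {"offset": [0, 0, 0], "twist": 0}]'

```text
time: 7.15
tool_pos: [408.7, -161.0, 382.4]
tcp_rot: [3.141, -0.0, 0.394]
contact_force: [0.8, 0.5, 0.3]
grip_width: 0.4
```

```bash
python3 - <<'E'
from h import *
o,T=st()
a=viewer.capture("side")[:,:,::-1];b=viewer.capture("top")[:,:,::-1]
cv2.imwrite("pics/s5f.png",a);cv2.imwrite("pics/t5f.png",b)
cv2.imwrite("pics/s5.png",cv2.resize(a[165:255,220:340],None,fx=20/3,fy=20/3,interpolation=cv2.INTER_CUBIC))
cv2.imwrite("pics/t5.png",cv2.resize(b[110:260,230:380],None,fx=4,fy=4,interpolation=cv2.INTER_CUBIC))
E
```

```text
t 7.15 pos [ 408.7 -161.   382.4] rot [ 3.1407e+00 -2.0000e-04  3.9450e-01] F [0.8 0.5 0.3] w 0.4
local [-226.9   -0. ] tip z 204.4
```

View pics/s5.png

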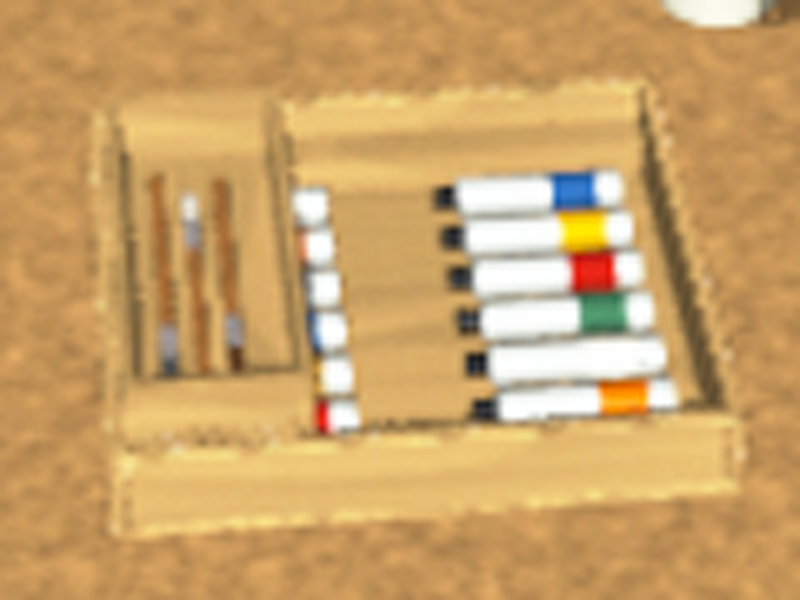

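View pics/t5.png

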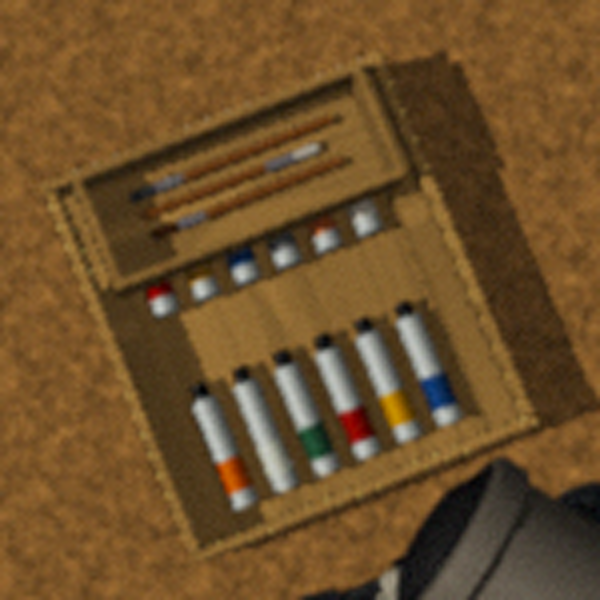

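View pics/s5f.png

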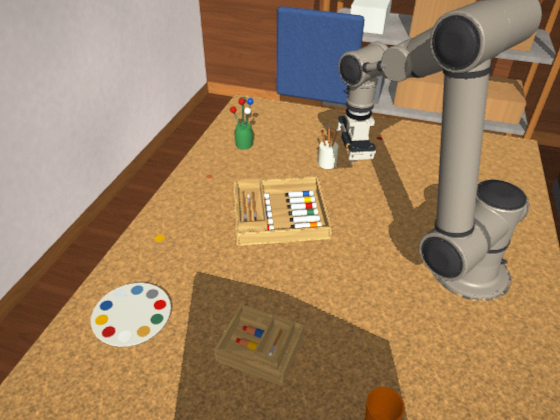

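The tray sits flush against the far wall, with its left edge at about px (110-125, 120-420) in the side zoom and the front tubes uncovered. The jar at (328,155) and the small box's tray at (259,340) haven't moved. The gripper is clear of everything.

```bash
python3 - <<'E'
from plant import ticket
print(ticket.close_job())
E
```

```text
the job is handed in; nothing more can be done
None
```

I slid the large box's brush tray to the far end wall, and the front paint tubes are now uncovered. I pushed on the centre line with closed fingers (measured within about 1 mm, though my box estimate is only good to a few mm). The job was handed in after about 7.3 s.

- **Push:** the tray glided at about 1–3 N. The force then jumped to about 15 N when the fingers reached 42.7 mm along the box; a fully home tray predicted 42.5 mm.
- **Final pictures:** after I backed off and lifted clear, both views showed the tray square and flush against the far wall. The side view showed the jar and the smaller box's tray where they were, and contact force was about zero.
- **Disagreement:** the box outline I first picked from the pictures came out about 3% smaller than its stated size. I may have picked mid-wall rather than the outer edge, or the lens may distort slightly. The box centre agreed within about 3 mm between the two cameras, and it had no visible effect on the push.

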